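Set the flip tags of the parts bins

TASK

Each parts bin on the stock board has a hinged tag in front of it: two of the four tags show the wrong face. With the fingertips, gently push over only the wrong tags, so that the full bins' tags lean towards their bins with the round mark on top and the empty bins' tags lean away from their bins with the bar on top. Do not flip the tags that are already right, and leave the loose things on the board and bench where they are.

Things in the scene. Friction and masses are not known exactly. Their poses are not given: they have to be found in the camera images.
- bin_a: a fixed grey plastic parts bin, 110 x 95 mm and 60 mm high, heaped full of brass couplers up to the rim, with its hinged tag on the bare strip in front of it (robot side). Origin on the board's top (12 mm above the bench), straight below the middle of the tag's hinge; x points from the tag to its bin, level, and z up; the bin's near wall stands 105 mm along x. The four bins stand side by side 110 mm apart in any order.
- tag_a (a joint): the hinge of bin_a's tag, rad: 0 = leaning 46 deg from upright away from the bin (towards the robot), bar mark on top (means reorder); 0.8 = upright; 1.6 = leaning 46 deg towards the bin, round mark on top (means stocked). Both ends are stops. The hinge is loose: pushed past upright, the tag drops to the other stop by its own weight (30 to 54 g).
- hinge_a (a point): middle of the hinge line of bin_a's tag, 34 mm above the bench; fixed; same axes as bin_a (the hinge runs along y). Steel lugs either side of the tag end 5 mm above this line.
- edge_a (a point): middle of the free edge of bin_a's tag, 60 mm from the hinge line. The tag is a white plastic plate 50 mm wide (along the hinge), 60 mm high and 4 mm thick, with a raised black round mark (30 mm) on one face and a raised black bar (40 x 9 mm) on the other.
- bin_b: a fixed grey plastic parts bin, 110 x 95 mm and 60 mm high, bare empty, with its hinged tag on the bare strip in front of it (robot side). Origin on the board's top (12 mm above the bench), straight below the middle of the tag's hinge; x points from the tag to its bin, level, and z up; the bin's near wall stands 105 mm along x. The four bins stand side by side 110 mm apart in any order.
- tag_b (a joint): the hinge of bin_b's tag, rad: 0 = leaning 46 deg from upright away from the bin (towards the robot), bar mark on top (means reorder); 0.8 = upright; 1.6 = leaning 46 deg towards the bin, round mark on top (means stocked). Both ends are stops. The hinge is loose: pushed past upright, the tag drops to the other stop by its own weight (30 to 54 g).
- hinge_b (a point): middle of the hinge line of bin_b's tag, 34 mm above the bench; fixed; same axes as bin_b (the hinge runs along y). Steel lugs either side of the tag end 5 mm above this line.
- edge_b (a point): middle of the free edge of bin_b's tag, 60 mm from the hinge line. The tag is a white plastic plate 50 mm wide (along the hinge), 60 mm high and 4 mm thick, with a raised black round mark (30 mm) on one face and a raised black bar (40 x 9 mm) on the other.
- bin_c: a fixed grey plastic parts bin, 110 x 95 mm and 60 mm high, heaped full of steel plugs up to the rim, with its hinged tag on the bare strip in front of it (robot side). Origin on the board's top (12 mm above the bench), straight below the middle of the tag's hinge; x points from the tag to its bin, level, and z up; the bin's near wall stands 105 mm along x. The four bins stand side by side 110 mm apart in any order.
- tag_c (a joint): the hinge of bin_c's tag, rad: 0 = leaning 46 deg from upright away from the bin (towards the robot), bar mark on top (means reorder); 0.8 = upright; 1.6 = leaning 46 deg towards the bin, round mark on top (means stocked). Both ends are stops. The hinge is loose: pushed past upright, the tag drops to the other stop by its own weight (30 to 54 g).
- hinge_c (a point): middle of the hinge line of bin_c's tag, 34 mm above the bench; fixed; same axes as bin_c (the hinge runs along y). Steel lugs either side of the tag end 5 mm above this line.
- edge_c (a point): middle of the free edge of bin_c's tag, 60 mm from the hinge line. The tag is a white plastic plate 50 mm wide (along the hinge), 60 mm high and 4 mm thick, with a raised black round mark (30 mm) on one face and a raised black bar (40 x 9 mm) on the other.
- bin_d: a fixed grey plastic parts bin, 110 x 95 mm and 60 mm high, bare empty, with its hinged tag on the bare strip in front of it (robot side). Origin on the board's top (12 mm above the bench), straight below the middle of the tag's hinge; x points from the tag to its bin, level, and z up; the bin's near wall stands 105 mm along x. The four bins stand side by side 110 mm apart in any order.
- tag_d (a joint): the hinge of bin_d's tag, rad: 0 = leaning 46 deg from upright away from the bin (towards the robot), bar mark on top (means reorder); 0.8 = upright; 1.6 = leaning 46 deg towards the bin, round mark on top (means stocked). Both ends are stops. The hinge is loose: pushed past upright, the tag drops to the other stop by its own weight (30 to 54 g).
- hinge_d (a point): middle of the hinge line of bin_d's tag, 34 mm above the bench; fixed; same axes as bin_d (the hinge runs along y). Steel lugs either side of the tag end 5 mm above this line.
- edge_d (a point): middle of the free edge of bin_d's tag, 60 mm from the hinge line. The tag is a white plastic plate 50 mm wide (along the hinge), 60 mm high and 4 mm thick, with a raised black round mark (30 mm) on one face and a raised black bar (40 x 9 mm) on the other.
- board: the fixed wooden base board, 310 x 470 mm, 12 mm thick, under the four bins; origin at the centre of its underside, x away from the robot; the hinge line of all tags lies at x = -70 mm.
- cap_1: a black knob cap, 20 mm across and 22 mm high, loose, stands on the board on the hinge line between two neighbouring tags; origin at the centre of its foot; leave it.
- cap_2: a second black knob cap, 20 mm across and 22 mm high, loose, stands on the board on the hinge line between two neighbouring tags; origin at the centre of its foot; leave it.
- coupler: a brass coupler, 16 mm across and 30 mm high, loose, stands on the board on the hinge line between two neighbouring tags; origin at the centre of its foot; leave it.
- tape: a pale roll of tape, 70 mm across and 19 mm high, lying on the bench right of the board; leave it.
- meter: a handheld grey meter, 160 x 80 mm and 43 mm high, lying on the bench left of the board; leave it.
- jar: a small closed jar, 60 mm across and 75 mm high, on the bench right of the board; leave it.

How it is judged (in metres and radians):
At the end, for the whole second after the job is handed in: The tags of the two full bins (a, c) rest towards their bins, round mark up (joint above 1.45 rad), and those of the two empty bins (b, d) rest away from their bins, bar up (joint below 0.15 rad), all still (value of joint each of tag_a, tag_c above 1.45 rad and value of joint each of tag_b, tag_d below 0.15 rad and velocity of joint tag_a between -0.2 and 0.2 rad/s and velocity of joint tag_b between -0.2 and 0.2 rad/s and velocity of joint tag_c between -0.2 and 0.2 rad/s and velocity of joint tag_d between -0.2 and 0.2 rad/s); the robot touches nothing.
It fails at once if a tag that was already right is flipped or swung half-way to upright (0.4 rad off its stop) (value of joint tag_c below 1.2 rad or value of joint tag_d above 0.4 rad).
It fails at once if a tag is pushed harder than 15 N (contact force between any of the fingers, the arm and tag_a above 15 N or contact force between any of the fingers, the arm and tag_b above 15 N or contact force between any of the fingers, the arm and tag_c above 15 N or contact force between any of the fingers, the arm and tag_d above 15 N).
It fails at once if a loose thing is moved by more than 15 mm, or lifted (distance of any of cap_1, cap_2, coupler, tape, meter, jar from where it was at the start of the episode above 0.015 m).
It also fails if it takes over 42 s, if anything falls off the work surface, if the arm or the gripper's body presses on something with over 40 N, if the wrist force passes 120 N, or if a joint passes its speed limit or range.

ROBOT

A 6-joint arm with a two-finger parallel gripper is mounted at the origin on the work surface. World frame = base frame: x ahead of the robot, y to its left, z up, the work surface at z = 0. Lengths are in mm, angles in rad, forces in N, time in s.
With the tool pointing down it reaches from about 400 to 825 mm from the base axis. Payload 7 kg.
Tool frame: the origin (TCP) lies at the very end of the fingers, on their centre line; the grasp point (between the pads) lies 19 mm behind it; z points along the fingers, y is the direction in which the jaws open and shut (so a half turn about z gives the same grasp; the last joint's range is limited). The gripper opens to 88 mm and grips with 3 to 60 N. Pads are 19 mm wide; open, the fingers measure 130 mm over their backs; the gripper's body (78 mm by 193 mm) begins 47 mm behind the grasp point.
Start: joints at [1.501, 0.359, 0.012, 0, -1.224, -0.288], TCP at [236.402, 632.226, 193.661] pointing down, gripper open.
Joint ranges: [-3.07, 3.07], [-1.43, 2.12], [-1.02, 1.25], [-3.03, 1.67], [-3.05, -0], [-3.03, 3.03]. Speed limits (rad/s): [2.39, 2.39, 3.01, 3.14, 3.14, 3.14].

INTERFACE

Orientations are given as a unit quaternion [x, y, z, w].
In Python, from plant import bot gives the robot as it stands. Calls block until the motion is done:
- bot.move_ptp(position, orientation): joint-space move of the TCP to a pose.
- bot.line_to(position, velocity=150, ori=None): straight line of the TCP; ori=None keeps the orientation; velocity is the mean speed in mm/s.
- bot.move_joints(angles): joint-space move.
- bot.move_gripper(opening, force=None): finger opening in mm; force is the grip in N (None keeps the last); returns when the fingers have stopped.
- bot.pause(seconds).
- bot.solve_ik(position, orientation): joint angles nearest the present ones, or None.
- bot.read_state(): the state.
- bot.camera(name): name is "scene" or "side" or "wrist"; returns the picture (384x512x3 uint8, red, green, blue); there is no depth.
- bot.get_calibration(name): a dict with "fx", "fy", "cx", "cy" (pixels), "view" (4x4, takes a point from world to camera coordinates); the wrist camera has in their place "T_tool_cam" (4x4, takes a point from camera to tool coordinates, whose origin is the TCP and whose axes are the flange's). Camera axes: x right, y up, looking along -z (the intrinsics and any distortion apply to the point x, -y, -z); pixel columns grow to the right and rows downward; lengths in mm; the calibration is good to about 2 mm. A picture is of the moment at which its call begins: read the wrist's pose just before it. get_calibration takes no time and is no camera call.
A pose or a line that the arm cannot do raises bot.Unreachable and nothing moves.
- bot.close_job(): hands the job in, once; it reports no verdict.
The state is a dict: "t": time; "joint_pos": joint angles; "qvel": joint speeds; "tau": joint torques, N m; "tcp_pos": TCP position; "eef_rot": TCP orientation; "contact_force": force on the tool from outside, world axes, zero at the start; "moment": the same for the moment, N m; "width": finger opening in mm.
Only numpy, scipy, OpenCV 4.12 (cv2) and the standard library are available. Lean on these libraries where they do the work, as an engineer would, in place of code of your own. Each camera call takes 0.05 s, during which the arm holds its last target.

## Working session

There is one attempt and no reset: what is moved stays moved. The work goes in short steps, each a Python script; the robot and the scene stay as the last script left them, time stands still between calls to the robot, and variables do not carry over. Pictures are saved under pics/ and viewed, and the job is handed in when it is done.

```bash
mkdir -p pics; ls; python3 - <<'E'
from plant import bot
import cv2, numpy as np
for n in ["scene","side","wrist"]:
    s=bot.read_state()
    im=bot.camera(n); cv2.imwrite(f"pics/{n}0.png",im[:,:,::-1])
    print(n,{k:np.round(v,4).tolist() for k,v in bot.get_calibration(n).items()})
print(s)
E
```

```text
pics
scene {'fx': 410.3809, 'fy': 410.3809, 'cx': 252.6959, 'cy': 188.1976, 'view': [[-0.7752, 0.6317, -0.0025, 434.5781], [-0.502, -0.6136, 0.6095, 240.105], [0.3835, 0.4737, 0.7928, -1418.2401], [0.0, 0.0, 0.0, 1.0]]}
side {'fx': 459.6024, 'fy': 459.6024, 'cx': 248.5952, 'cy': 192.3517, 'view': [[0.9353, -0.3538, -0.0055, -488.1366], [0.2516, 0.6542, 0.7133, -208.5718], [-0.2488, -0.6685, 0.7009, -1245.8006], [0.0, 0.0, 0.0, 1.0]]}
wrist {'fx': 273.0062, 'fy': 273.0062, 'cx': 252.9589, 'cy': 188.809, 'T_tool_cam': [[0.0008, 0.9591, 0.2832, 75.7725], [1.0, -0.0005, -0.001, -0.8527], [-0.0008, 0.2832, -0.9591, -190.9656], [0.0, 0.0, 0.0, 1.0]]}
{'t': 0.1, 'joint_pos': array([ 1.50109802e+00,  3.59342809e-01,  1.11467995e-02, -3.14095717e-04,
       -1.22410771e+00, -2.88086906e-01]), 'qvel': array([-7.29745644e-05, -1.36435583e-03,  1.82652925e-03, -1.66574751e-04,
        1.08985774e-04, -3.02230788e-04]), 'tau': array([-2.05079392e-03, -5.84164131e+01,  2.93748897e+01,  7.01556936e+00,
        1.01646248e-02, -5.36915366e-05]), 'tcp_pos': array([236.25043447, 631.77836777, 192.79600132]), 'eef_rot': array([ 9.84031539e-01, -1.77992527e-01, -6.46485559e-05,  7.65297876e-04]), 'contact_force': array([0.24594733, 0.67992829, 0.70777537]), 'moment': array([ 0.00728682, -0.02234595, -0.06777493]), 'width': 87.60718167554424}
```

View pics/scene0.png

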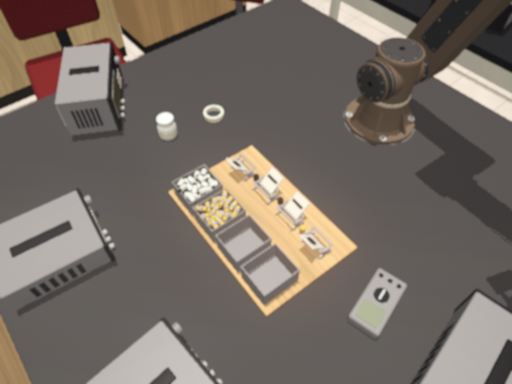

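View pics/side0.png

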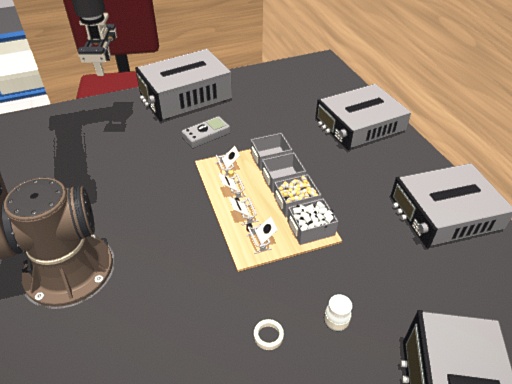

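View pics/wrist0.png

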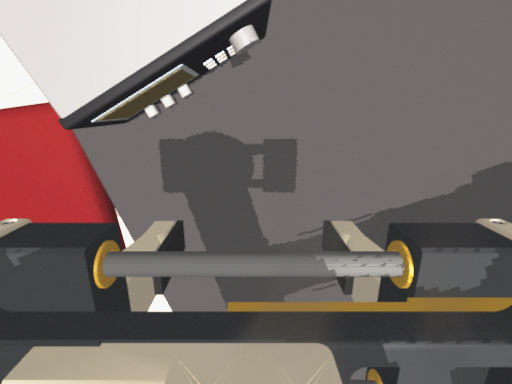

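```bash
python3 - <<'E'
import cv2
a=cv2.imread("pics/scene0.png")[140:310,160:360]; cv2.imwrite("pics/sz.png",cv2.resize(a,None,fx=3.5,fy=3.5,interpolation=cv2.INTER_CUBIC)[:600,:800])
a=cv2.imread("pics/side0.png")[130:270,185:350]; cv2.imwrite("pics/dz.png",cv2.resize(a,None,fx=4,fy=4,interpolation=cv2.INTER_CUBIC))
E
```

```text
(no output)
```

View pics/sz.png

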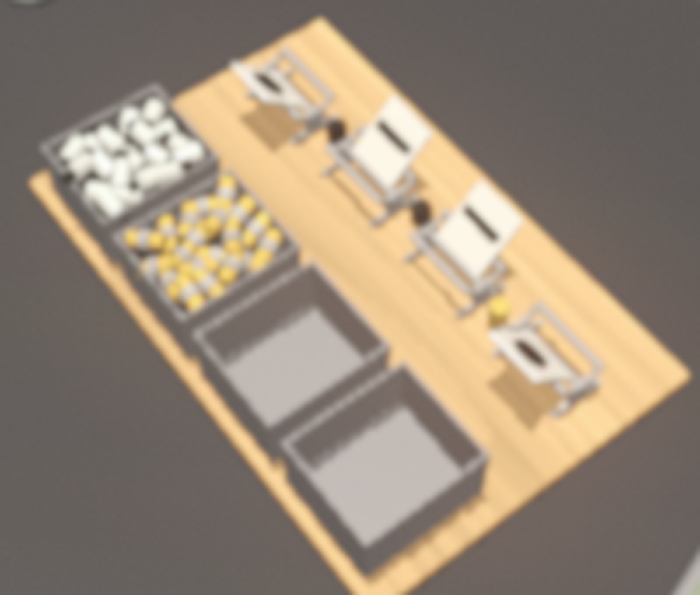

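View pics/dz.png

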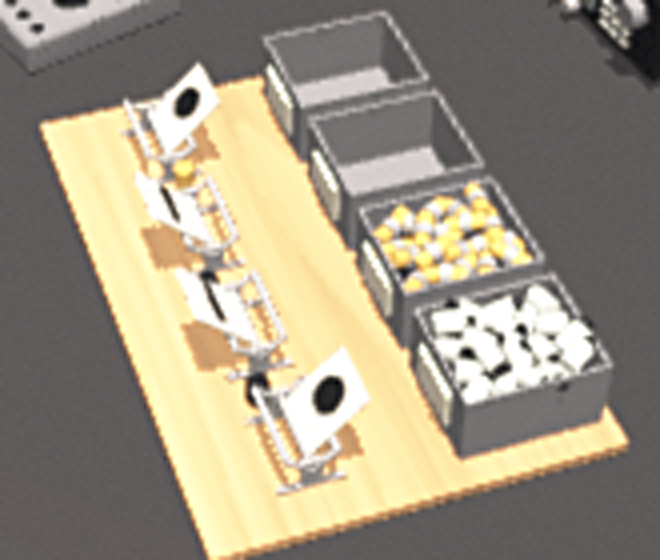

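```bash
cat > h.py <<'E'
from plant import bot
import numpy as np, cv2
from scipy.optimize import least_squares
from scipy.spatial.transform import Rotation as R
def proj(n,P):
    c=bot.get_calibration(n); P=np.atleast_2d(P); p=P@c['view'][:3,:3].T+c['view'][:3,3]
    return np.c_[c['cx']+c['fx']*p[:,0]/-p[:,2], c['cy']+c['fy']*-p[:,1]/-p[:,2]]
def b2w(q,P):
    c,s=np.cos(q[2]),np.sin(q[2]); P=np.atleast_2d(P).astype(float)
    return np.c_[q[0]+c*P[:,0]-s*P[:,1], q[1]+s*P[:,0]+c*P[:,1], P[:,2]]
def tag(q,yb,phi):  # hinge ends and edge ends
    x=-70-60*np.sin(.803-phi); z=34+60*np.cos(.803-phi)
    return b2w(q,[[-70,yb-25,34],[-70,yb+25,34],[x,yb-25,z],[x,yb+25,z]])
E
cat > fit.py <<'E'
from h import *
C={'NR':(-155,-235,12),'NL':(-155,235,12),'FR':(155,-235,12),'FL':(155,235,12)}
obs=[('scene','NR',251.4,144.9),('scene','NL',357.1,247.1),('scene','FR',169.1,191.4),
('side','NL',195,161.3),('side','NR',238,269),('side','FR',342,240)]
def f(q): return np.concatenate([proj(n,b2w(q,C[k]))[0]-[u,v] for n,k,u,v in obs])
r=least_squares(f,[550,0,0]); q=r.x; print(q,np.round(r.fun,1))
np.save('q.npy',q)
for n in ['scene','side']:
    im=cv2.imread(f'pics/{n}0.png'); S=4
    x0,y0=(165,140) if n=='scene' else (185,125)
    im=cv2.resize(im[y0:y0+150,x0:x0+200],None,fx=S,fy=S,interpolation=cv2.INTER_CUBIC)
    def line(P): 
        p=((proj(n,P)-[x0,y0]+.5)*S).astype(int); cv2.polylines(im,[p.reshape(-1,1,2)],True,(0,0,255),1)
    line(b2w(q,[C[k] for k in('NR','NL','FL','FR')]))
    for yb,phi in[(-165,1.6),(-55,0),(55,0),(165,1.6)]:
        t=tag(q,yb,phi); line(t[[0,1,3,2]])
    cv2.imwrite(f'pics/fit_{n}.png',im)
for yb in(-165,-55,55,165): print(yb,np.round(b2w(q,[-70,yb,34]),1))
E
python3 fit.py
```

```text
[ 5.88322654e+02  5.76189255e+01 -3.49307339e-02] [ 0.2  0.2  0.4 -0.2 -1.2  0.  -0.1 -0.4 -0.5  0.2  0.  -0. ]
-165 [[ 512.6 -104.8   34. ]]
-55 [[516.4   5.1  34. ]]
55 [[520.3 115.   34. ]]
165 [[524.1 225.   34. ]]
```

View pics/fit_scene.png

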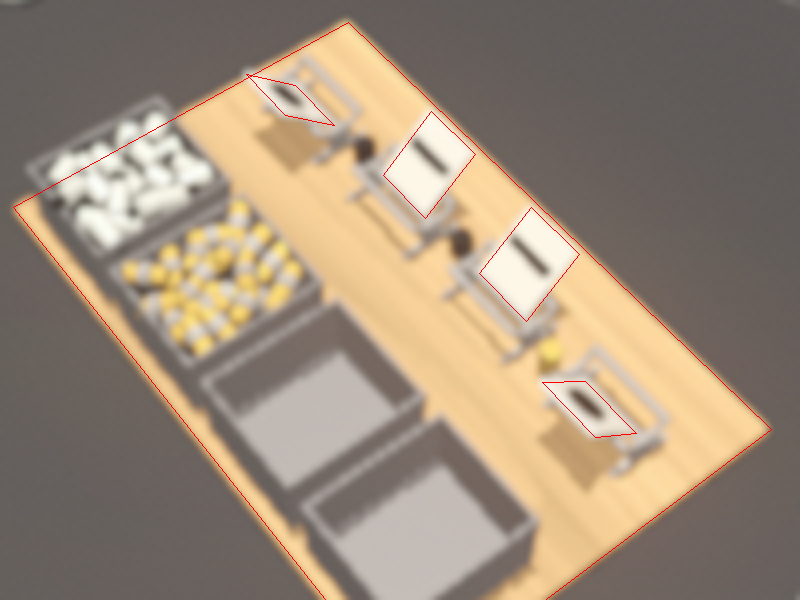

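View pics/fit_side.png

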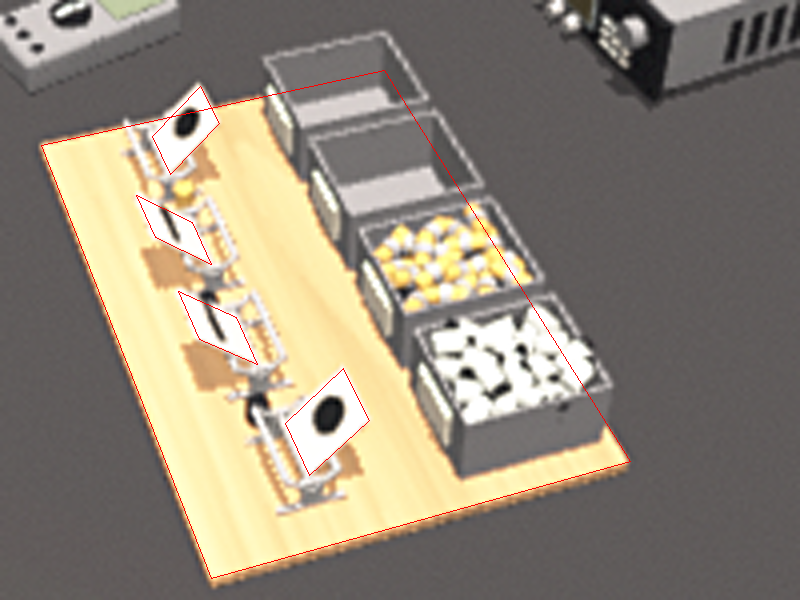

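```bash
cat >> h.py <<'E'
def st(tag=''):
    s=bot.read_state(); print(tag,'t%.2f'%s['t'],np.round(s['tcp_pos'],1),'F',np.round(s['contact_force'],1),'w%.1f'%s['width']); return s
try: q=np.load('q.npy')
except Exception: q=None
def W(x,y,z): return b2w(q,[x,y,z])[0].tolist()
psi=q[2]; ORI=[np.cos(psi/2),np.sin(psi/2),0,0]
E
python3 - <<'E'
from h import *
bot.move_gripper(0); st()
bot.move_ptp(W(0,165,180),ORI); st('B above')
cv2.imwrite('pics/w1.png',bot.camera('wrist')[:,:,::-1])
cv2.imwrite('pics/s1.png',bot.camera('side')[:,:,::-1])
E
```

```text
t1.57 [236.4 632.2 193.7] F [-0.  -0.1  0.8] w0.4
B above t3.54 [593.9 223.3 180. ] F [-1.3 -0.2 -0.1] w0.7
```

View pics/w1.png

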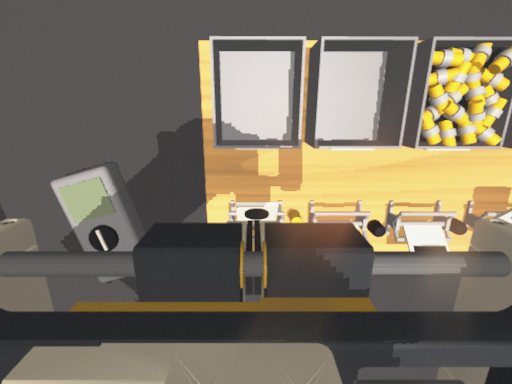

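View pics/s1.png

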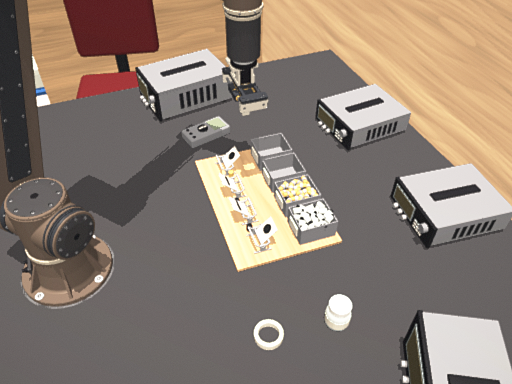

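```bash
python3 - <<'E'
from h import *
s=bot.read_state(); print(proj('side',s['tcp_pos']))
c=bot.get_calibration('wrist'); T=np.array(c['T_tool_cam']); 
T0=np.eye(4); T0[:3,:3]=R.from_quat(s['eef_rot']).as_matrix(); T0[:3,3]=s['tcp_pos']
V=np.linalg.inv(T0@T)
def pw(P):
    p=np.atleast_2d(P)@V[:3,:3].T+V[:3,3]; return np.round(np.c_[c['cx']-c['fx']*p[:,0]/p[:,2], c['cy']+c['fy']*p[:,1]/p[:,2]],1)
print('tcp',pw(s['tcp_pos'])); print('tagB',pw(tag(q,165,1.6)))
print('corner NL FL',pw(b2w(q,[[-155,235,12],[155,235,12]])))
E
```

```text
[[244.46618623 122.48412679]]
tcp [[254.1 213.9]]
tagB [[272.8 222. ]
 [235.4 222. ]
 [276.2 202. ]
 [232.5 201.9]]
corner NL FL [[207.2 268.5]
 [195.2  37.9]]
```

```bash
python3 - <<'E'
from h import *
im=cv2.imread('pics/s1.png')[60:190,190:330]; cv2.imwrite('pics/s1z.png',cv2.resize(im,None,fx=4.5,fy=4.5,interpolation=cv2.INTER_CUBIC))
E
```

```text
(no output)
```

View pics/s1z.png

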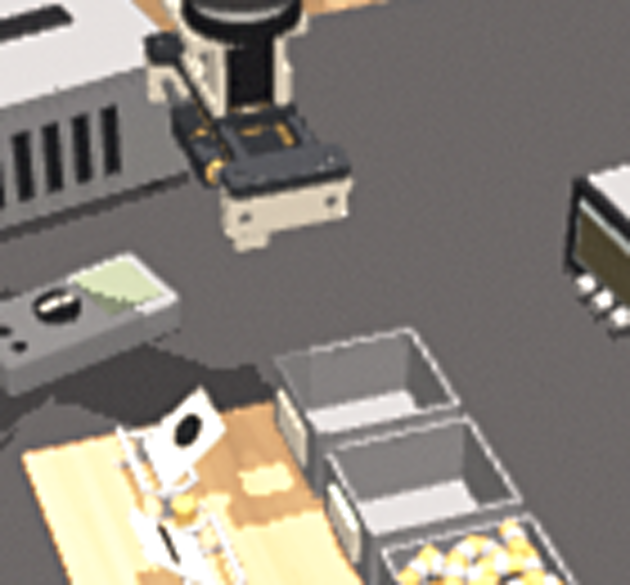

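```bash
python3 - <<'E'
from h import *
s=bot.read_state(); Rm=R.from_quat(s['eef_rot']).as_matrix()
def z(p): return np.round((proj('side',s['tcp_pos']+Rm@np.array(p))[0]-[190,60])*4.5)
for p in [(0,0,0),(9.5,0,0),(-9.5,0,0),(0,0,-19),(0,21,0),(39,97,-66),(-39,97,-66),(0,97,-66),(0,-97,-66)]: print(p,z(p))
for w in (0,20):
    pass
im=bot.camera('scene'); cv2.imwrite('pics/c1.png',im[:,:,::-1])
print(proj('scene',s['tcp_pos']))
E
python3 -c "
import cv2
im=cv2.imread('pics/c1.png')[120:290,240:400]; cv2.imwrite('pics/c1z.png',cv2.resize(im,None,fx=3.5,fy=3.5,interpolation=cv2.INTER_CUBIC))"
```

```text
(0, 0, 0) [245. 281.]
(9.5, 0, 0) [258. 278.]
(-9.5, 0, 0) [232. 284.]
(0, 0, -19) [245. 258.]
(0, 21, 0) [255. 299.]
(39, 97, -66) [350. 269.]
(-39, 97, -66) [234. 294.]
(0, 97, -66) [292. 281.]
(0, -97, -66) [200. 125.]
[[302.76636806 225.40628956]]
```

View pics/c1z.png

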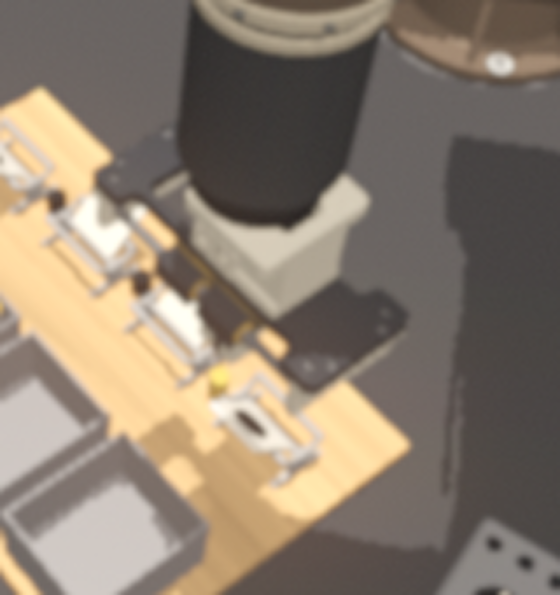

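```bash
python3 - <<'E'
from h import *
im=cv2.imread('pics/side0.png')
s0=np.array([236.3,631.9,193]); Rm=R.from_quat([.984,-.178,0,0]).as_matrix()
z=cv2.resize(im[0:110,50:160],None,fx=5,fy=5,interpolation=cv2.INTER_CUBIC)
for p in [(0,0,0),(0,44,0),(0,-44,0)]:
    u=(proj('side',s0+Rm@np.array(p))[0]-[50,0]+.5)*5; cv2.circle(z,tuple(u.astype(int).tolist()),3,(0,0,255),1)
s=bot.read_state(); print(s['tcp_pos'],s['joint_pos'])
a=cv2.imread('pics/s1.png')[70:140,200:310]; z2=cv2.resize(a,None,fx=5,fy=5,interpolation=cv2.INTER_CUBIC)
z2=np.clip((z2.astype(float)/255)**.5*255,0,255).astype(np.uint8)
u=(proj('side',s['tcp_pos'])[0]-[200,70]+.5)*5; cv2.circle(z2,tuple(u.astype(int).tolist()),3,(0,0,255),1)
cv2.imwrite('pics/g0.png',z); cv2.imwrite('pics/g1.png',z2)
E
```

```text
[593.84000887 223.34362229 179.99214826] [ 6.66836303e-01  3.01308176e-01 -1.02972801e-01 -2.00762096e-05
 -1.16650201e+00  8.70144096e-01]
```

View pics/g0.png

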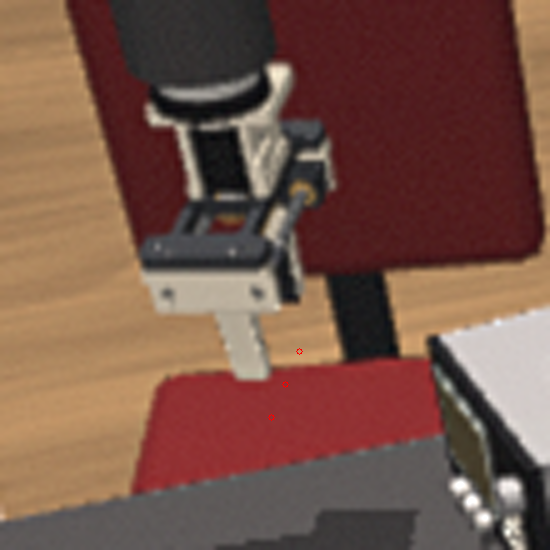

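View pics/g1.png

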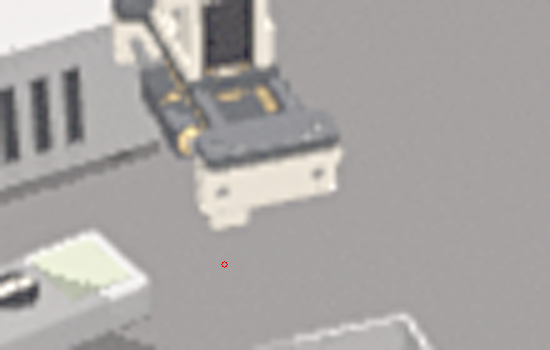

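```bash
python3 - <<'E'
from h import *
for n,(x0,y0) in {'side':(0,160),'scene':(320,30)}.items():
    im=cv2.imread(f'pics/{n}0.png')[y0:y0+150,x0:x0+150]; z=cv2.resize(im,None,fx=4,fy=4,interpolation=cv2.INTER_CUBIC)
    for r in (50,100):
        a=np.linspace(0,2*np.pi,37)
        for zz in (0,):
            p=(proj(n,np.c_[r*np.cos(a),r*np.sin(a),0*a+zz])-[x0,y0]+.5)*4
            cv2.polylines(z,[p.astype(int).reshape(-1,1,2)],True,(0,0,255),1)
    cv2.imwrite(f'pics/base_{n}.png',z)
E
python3 -c "
import cv2,numpy as np
cv2.imwrite('pics/base.png',cv2.resize(np.hstack([cv2.imread('pics/base_side.png'),cv2.imread('pics/base_scene.png')]),(800,400)))"
```

```text
(no output)
```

View pics/base.png

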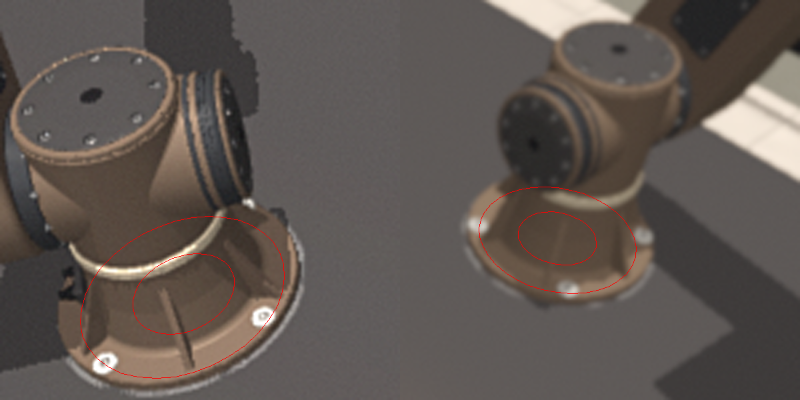

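```bash
python3 - <<'E'
from h import *
bot.line_to(W(5,110,115),150); s=st()
P=s['tcp_pos']
out=[]
for n in('scene','side'):
    im=bot.camera(n)[:,:,::-1]; cv2.imwrite(f'pics/{n}2.png',im)
    p=proj(n,P)[0]; x0,y0=(p-40).astype(int); print(n,p,x0,y0)
    z=cv2.resize(im[y0:y0+80,x0:x0+80],None,fx=5,fy=5,interpolation=cv2.INTER_CUBIC)
    u=((p-[x0,y0]+.5)*5).astype(int); cv2.circle(z,tuple(u.tolist()),3,(0,0,255),1); out.append(z)
cv2.imwrite('pics/tip2.png',np.hstack(out))
E
```

```text
t4.41 [597.8 167.8 115.7] F [-0.7  1.2  0.1] w0.5
scene [283.68951111 225.46427423] 243 185
side [252.14493952 149.11848032] 212 109
```

View pics/tip2.png

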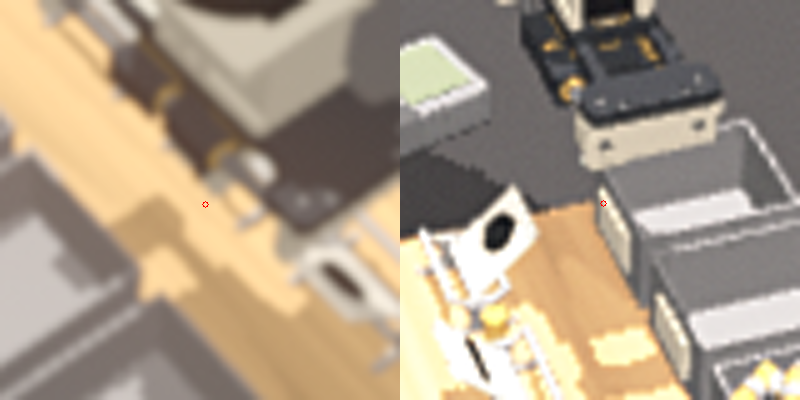

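```bash
cat >> h.py <<'E'
def wproj(s,P):
    c=bot.get_calibration('wrist'); T=np.array(c['T_tool_cam']); T0=np.eye(4); T0[:3,:3]=R.from_quat(s['eef_rot']).as_matrix(); T0[:3,3]=s['tcp_pos']
    V=np.linalg.inv(T0@T); p=np.atleast_2d(P)@V[:3,:3].T+V[:3,3]
    return np.c_[c['cx']-c['fx']*p[:,0]/p[:,2], c['cy']+c['fy']*p[:,1]/p[:,2]]
E
python3 - <<'E'
from h import *
s=st(); im=bot.camera('wrist')[:,:,::-1].copy(); cv2.imwrite('pics/w2.png',im)
z=cv2.resize(im[100:330,80:430],None,fx=2.2,fy=2.2,interpolation=cv2.INTER_CUBIC)
def dot(P,c):
    u=((wproj(s,P)[0]-[80,100]+.5)*2.2).astype(int); cv2.circle(z,tuple(u.tolist()),3,c,1)
dot(s['tcp_pos'],(0,0,255))
for yb,ph in((165,1.6),(55,0),(-55,0)):
    for p in tag(q,yb,ph): dot(p,(255,0,0))
dot(b2w(q,[155,235,12])[0],(0,255,0)); 
cv2.imwrite('pics/w2z.png',z)
E
```

```text
t4.51 [597.9 168.3 116.1] F [-0.1  0.3 -0.4] w0.4
```

View pics/w2z.png

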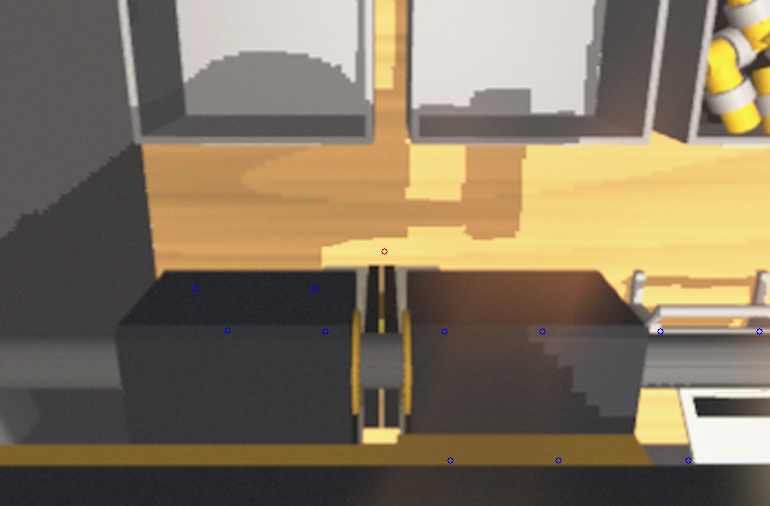

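```bash
python3 - <<'E'
from h import *
bot.move_gripper(60); s=st()
P=s['tcp_pos']; Rm=R.from_quat(s['eef_rot']).as_matrix()
out=[]
for n in('scene','side'):
    im=bot.camera(n)[:,:,::-1]; cv2.imwrite(f'pics/{n}3.png',im)
    p=proj(n,P)[0]; x0,y0=(p-[40,45]).astype(int); print(n,p,x0,y0)
    z=cv2.resize(im[y0:y0+80,x0:x0+80],None,fx=5,fy=5,interpolation=cv2.INTER_CUBIC)
    for dy in(-30,30):
      for dz in (0,-20,-40):
        u=((proj(n,P+Rm@[0,dy,dz])[0]-[x0,y0]+.5)*5).astype(int); cv2.circle(z,tuple(u.tolist()),3,(0,0,255) if dz==0 else (255,0,0),1)
    out.append(z)
cv2.imwrite('pics/tip3.png',np.hstack(out))
cv2.imwrite('pics/w3.png',bot.camera('wrist')[:,:,::-1])
for dy in(-30,30): print(wproj(s,P+Rm@[0,dy,0]))
E
```

```text
t5.66 [597.2 167.4 115. ] F [ 0.2  0.  -0.1] w60.0
scene [283.7603331 225.3716022] 243 180
side [251.99730749 149.4160453 ] 211 104
[[214.0731986  213.89975836]]
[[294.09476941 213.93624988]]
```

View pics/tip3.png

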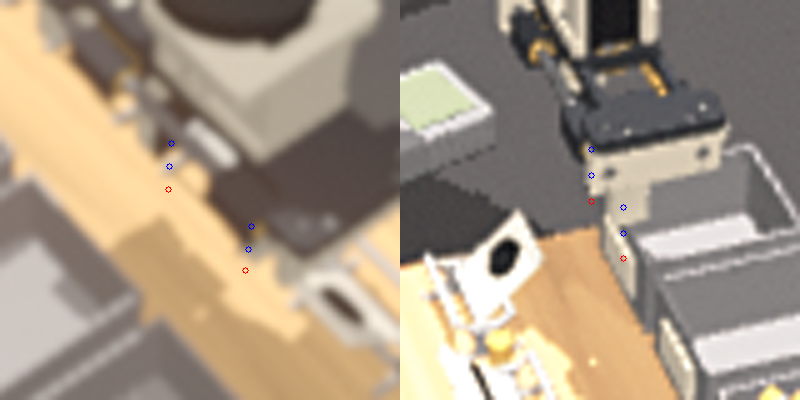

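View pics/w3.png

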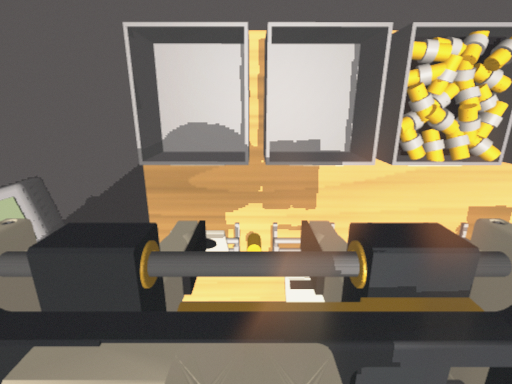

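```bash
python3 - <<'E'
from h import *
bot.move_gripper(0)
print(bot.solve_ik([400,110,0],ORI) is not None)
bot.line_to([405,110,110],250); bot.line_to([405,110,33],120); bot.pause(.2); s=st(); f0=s['contact_force'].copy()
z=33
while z>1:
    z-=2.5; bot.line_to([405,110,z],40); s=st()
    if (s['contact_force']-f0)[2]>4 : break
print('contact at',z,s['tcp_pos'])
bot.line_to([405,110,z+20],100); st()
E
```

```text
True
 t8.83 [405.5 110.4  33.6] F [-0.   0.2 -0.2] w0.7
 t9.08 [405.  110.   30.6] F [ 0.6 -0.3  1. ] w0.3
 t9.33 [404.9 109.9  27.8] F [ 0.2 -0.1 -0.4] w0.4
 t9.58 [404.9 109.9  25.3] F [-0.5  0.4 -0.1] w0.5
 t9.83 [404.9 109.9  22.8] F [-1.3 -0.1  0.3] w0.4
 t10.08 [404.9 109.9  20.3] F [-0.1 -0.5  0.4] w0.5
 t10.33 [404.9 109.9  17.8] F [ 0.7 -0.6 -0.6] w0.5
 t10.58 [404.9 109.9  15.3] F [-0.2  0.1  0.7] w0.5
 t10.83 [404.9 109.9  12.8] F [ 0.2 -0.7 -0.5] w0.5
 t11.08 [404.9 109.9  10.4] F [-0.2  0.4 -0.7] w0.3
 t11.33 [404.9 109.9   7.8] F [-1.3  0.6  0. ] w0.3
 t11.58 [404.9 109.9   5.3] F [-0.2 -0.2 -1. ] w0.3
 t11.83 [404.9 109.9   2.8] F [-0.4 -0.1  0.9] w0.3
 t12.08 [4.049e+02 1.099e+02 3.000e-01] F [0.3 1.  0.2] w0.1
contact at 0.5 [4.04870531e+02 1.09886533e+02 3.40798549e-01]
 t12.43 [405.3 110.4  20.7] F [-0.6 -0.9  0.8] w0.3
```

```bash
python3 - <<'E'
from h import *
bot.line_to([405,110,3],120)
s=st(); P=s['tcp_pos']; Rm=R.from_quat(s['eef_rot']).as_matrix(); out=[]
for n in('scene','side'):
    im=bot.camera(n)[:,:,::-1]; cv2.imwrite(f'pics/{n}4.png',im)
    p=proj(n,P)[0]; x0,y0=(p-[40,45]).astype(int)
    z=cv2.resize(im[y0:y0+80,x0:x0+80],None,fx=5,fy=5,interpolation=cv2.INTER_CUBIC)
    for dy in(-21,0,21):
      for dz in (0,-20,-40):
        u=((proj(n,P+Rm@[0,dy,dz])[0]-[x0,y0]+.5)*5).astype(int); cv2.circle(z,tuple(u.tolist()),3,(0,0,255) if dz==0 else (255,0,0),1)
    out.append(z)
cv2.imwrite('pics/tip4.png',np.hstack(out))
cv2.imwrite('pics/w4.png',bot.camera('wrist')[:,:,::-1])
E
```

```text
t12.72 [404.1 109.3   2.2] F [-0.  -0.4 -0.5] w0.5
```

View pics/tip4.png

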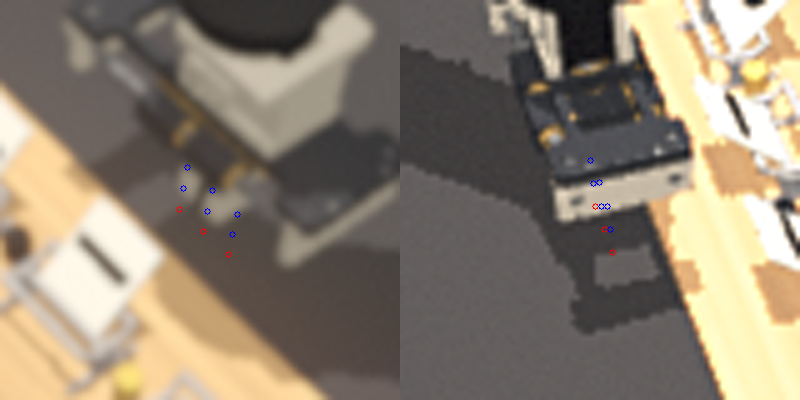

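View pics/side4.png

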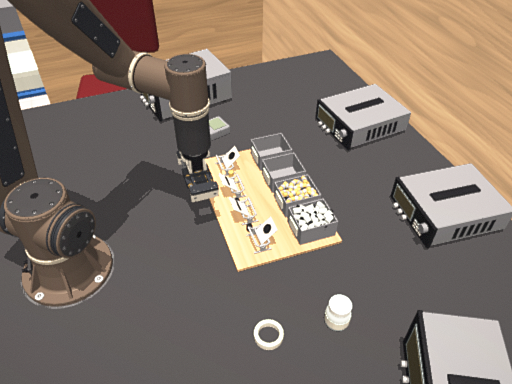

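```bash
python3 - <<'E'
from h import *
bot.line_to([405,110,-11],60); s=st(); z=-11
while z>-40 and s['contact_force'][2]<3.5:
    z-=2; bot.line_to([405,110,z],30); s=st()
bot.line_to([405,110,30],150); st()
E
```

```text
t13.26 [404.8 109.8 -11.2] F [ 0.3 -0.  -0.5] w0.6
 t13.51 [405.  110.  -12.9] F [-0.3  0.4 -0.1] w0.5
 t13.76 [404.9 109.9 -15. ] F [0.5 0.1 0.1] w0.4
 t14.01 [404.9 109.9 -17.1] F [ 0.3 -0.7 -0.3] w0.2
 t14.26 [404.9 109.9 -19.2] F [ 1.1 -0.1  0.9] w0.7
 t14.51 [404.9 109.9 -21.1] F [-0.5  0.7  0.2] w0.3
 t14.76 [404.9 109.9 -23.1] F [-0.2 -0.5 -0.7] w0.3
 t15.01 [404.9 109.9 -25.1] F [-0.2  0.4 -0.8] w0.3
 t15.26 [404.9 109.9 -27.1] F [ 0.5 -0.4 -0.6] w0.6
 t15.51 [404.9 109.9 -29.1] F [ 0.6 -0.1  0.3] w0.3
 t15.76 [404.9 109.9 -31.1] F [ 0.4 -0.9  0.2] w0.2
 t16.01 [405.2 110.2 -32.6] F [-2.3 -0.1  8.6] w0.5
 t16.57 [404.7 109.9  29.6] F [-0.9 -0.3 -0.5] w0.4
```

```bash
python3 - <<'E'
from h import *
bot.line_to([405,110,125],250); bot.line_to(W(3,161,125),250); bot.line_to(W(3,161,36),100); st('down')
out=[]
def snap():
    im=bot.camera('side')[:,:,::-1]; out.append(cv2.resize(im[110:210,180:280],None,fx=4,fy=4,interpolation=cv2.INTER_CUBIC))
snap()
bot.line_to(W(-40,161,36),40); st(); snap()
cv2.imwrite('pics/b1.png',np.hstack(out))
E
```

```text
down t19.18 [597.4 218.7  36.7] F [-0.2 -0.2  0.2] w0.7
 t20.46 [554.1 219.9  35.9] F [ 0.6 -0.9  0.2] w0.4
```

View pics/b1.png

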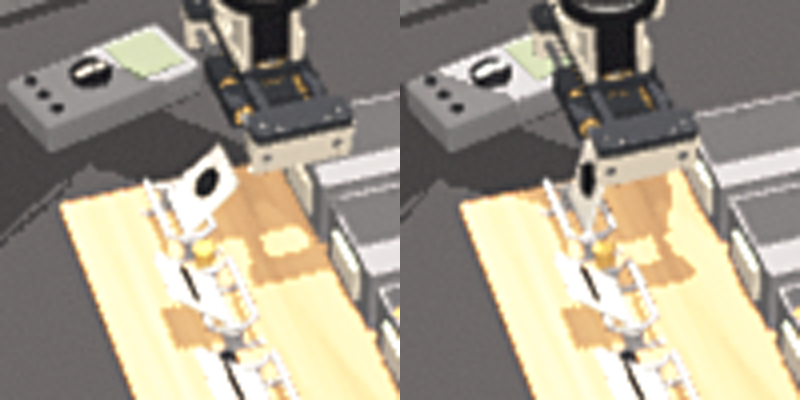

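```bash
python3 - <<'E'
from h import *
out=[]
def snap():
    im=bot.camera('side')[:,:,::-1]; out.append(cv2.resize(im[110:210,180:280],None,fx=4,fy=4,interpolation=cv2.INTER_CUBIC))
bot.line_to(W(-68,161,36),40); st(); snap()
bot.line_to(W(-30,161,36),100); bot.line_to(W(-30,161,120),150); st(); snap()
cv2.imwrite('pics/b2.png',np.hstack(out))
E
```

```text
t21.36 [526.1 221.1  36.1] F [1.3 0.3 0. ] w0.3
 t22.65 [563.2 219.4 119.3] F [ 0.7  0.1 -0.6] w-0.2
```

View pics/b2.png

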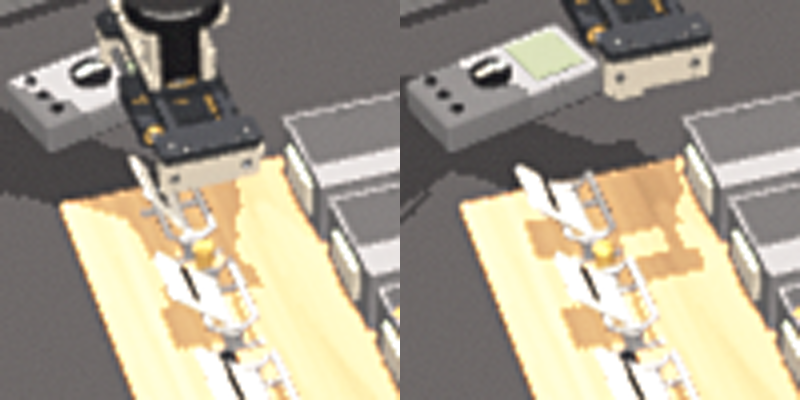

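```bash
python3 - <<'E'
from h import *
out=[]
def snap():
    im=bot.camera('side')[:,:,::-1]; out.append(cv2.resize(im[130:230,190:290],None,fx=3,fy=3,interpolation=cv2.INTER_CUBIC)[:, :266])
bot.line_to(W(-142,-58,125),250); bot.line_to(W(-142,-58,36),100); st(); snap()
bot.line_to(W(-95,-58,36),40); st(); snap()
bot.line_to(W(-62,-58,36),40); st(); snap()
cv2.imwrite('pics/a1.png',np.hstack(out))
E
```

```text
t24.88 [444.9   4.9  36.4] F [ 0.1 -0.4 -0.9] w0.2
 t26.25 [491.1   3.   36. ] F [ 0.4 -0.2 -0.5] w0.4
 t27.27 [524.    1.7  35.9] F [0.3 0.6 0.9] w0.2
```

View pics/a1.png

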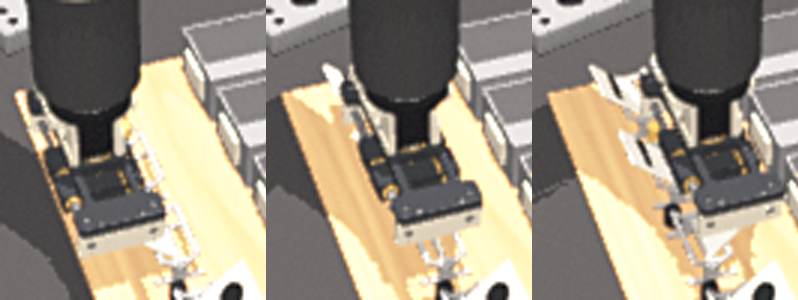

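```bash
python3 - <<'E'
from h import *
out=[]
bot.line_to(W(-85,-58,36),80); bot.line_to(W(-110,-58,130),200); bot.line_to([420,0,230],250);bot.pause(.3); st()
for n,(x,y) in {'scene':(205,140),'side':(190,150)}.items():
    im=bot.camera(n)[:,:,::-1]; cv2.imwrite(f'pics/{n}9.png',im); out.append(cv2.resize(im[y:y+120,x:x+130],(390,360),interpolation=cv2.INTER_CUBIC))
cv2.imwrite('pics/f.png',np.hstack(out))
E
```

```text
t29.30 [ 4.198e+02 -2.000e-01  2.290e+02] F [-1.1 -0.4  0.7] w0.3
```

View pics/f.png

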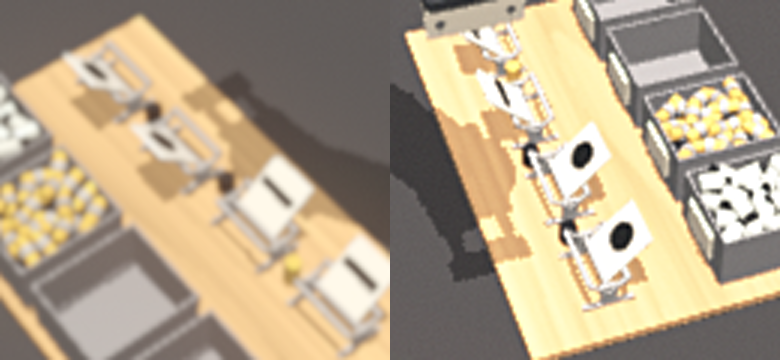

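All four tags are now correct: round marks up at the two full bins, bars up at the two empty ones. The caps and the coupler stand where they were.

```bash
python3 - <<'E'
from h import *
st(); print(bot.close_job())
E
```

```text
t29.40 [ 4.199e+02 -1.000e-01  2.294e+02] F [0.7 0.3 0.5] w0.7
the job is handed in; nothing more can be done
None
```

I pushed over the two wrong tags and handed the job in at about 29.4 s. Tag_b (leftmost empty bin) went towards the robot and tag_a (brass bin) towards its bin.

**Last checks:** The final scene and side pictures show round marks up at both full bins and bars up at both empty bins. The two caps and the coupler looked unmoved, and the arm was clear of everything. I judged this by eye; I did not measure the hinge angles or how far the loose things may have shifted. I never went near the tape, meter or jar. The sampled wrist-force readings were at noise level (about 1 N) during the pushes. They were not taken continuously, so I cannot give the peak contact force on the tags.

**Disagreements:**
- **Fingertip height:** The real fingertips sit about 32 mm above the reported TCP. I saw this in the camera images and confirmed it by a light touch on bare bench (8.6 N, with the TCP reading about z = -32 mm). I corrected the pushing height for it.
- **Sideways and forward position:** The wrist camera disagreed with the board fit by about 4–5 mm sideways, so I shifted the pushes 3–4 mm for it. Tag_b also came upright about 10 mm earlier in the push than I calculated. Neither affected the result.

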